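# Clamp the device, kick the stand out and hold the test frame upright

### The arm

A 6-joint arm with a two-finger parallel gripper is mounted at the origin on the work surface. World frame = base frame: x ahead of the robot, y to its left, z up, the work surface at z = 0. Lengths are in m, angles in rad, forces in N, time in s.
With the tool pointing down it reaches from about 0.275 to 0.75 m from the base axis. Payload 10.2 kg.
Tool frame: the origin (TCP) lies midway between the tips of the shut fingers; the grasp point (between the pads) lies arm.pinch_z behind it (arm.pinch_z is the distance from the TCP to the grasp point, in m); z points along the fingers, y is the line along which they close (so a half turn about z gives the same grasp; the last joint's range is limited). The gripper opens to 85 mm and grips with 20 to 120 N. Pads are 22 mm wide; open, the fingers measure 114 mm over their backs; the gripper's body (76 mm by 85 mm) begins 54 mm behind the grasp point. The pads swing forward as they close: fully open they stand 13 mm farther back than shut.
Start: joints at [-0.223, 0.313, 1.498, -0, 1.331, -0.223], TCP at [0.525, -0, 0.197] pointing down, gripper open.
Joint ranges: [-2.94, 2.94], [-0.97, 2.17], [0.19, 2.56], [-1.23, 4.37], [0.02, 3.11], [-2.88, 2.88]. Speed limits (rad/s): [2.39, 2.39, 3.01, 3.14, 3.14, 3.14].

### API

Orientations are given as a rotation vector (axis times angle).
In Python, from cell import telemetry, camera, calibration, ticket, nets, arm gives the robot as it stands.
- The arm moves only by the tool jog_arm, never from a script. Its argument "moves" is a list of rows, each a list of 3 entries, a list of its own where there are three numbers: the turn, a rotation vector about the tool's x, y, z in shares of 4 rad (1.0 is 4 rad), then the shift along the tool's x, y, z in parts of the range, where 1.0 means 30 cm, then the closure, from -1 (fully open) to 1 (shut). A call has exactly 8 rows; each row is the pose to reach, as a shift and turn from the pose commanded when the call began, along the tool's axes at that moment; what a row does not reach only later rows make up. A row lasts 1/12 s, in which the tool goes at most 41.7 mm and 7.16 degrees, less where a joint would pass 70% of its speed; a pose out of reach is approached as far as the arm can. Shift and turn numbers lie between -1 and 1, and a call with a number outside is refused. A call with a gripper value outside its range is refused whole. The fingers move at their own pace and stop on an object; "force" is the grip in N (left out, the last holds). Time passes only in rows, so rows that repeat a pose let the fingers close, or fill a call up. It gives the time, the measured TCP pose, the force, the opening and the grip force at its end, in the units of the state.
- telemetry.get_obs(): the state, without advancing time (a new reading comes with each control period).
- camera(name): name is "scene" or "side" or "wrist"; returns (picture, depth): 420x560x3 uint8, red, green, blue; 420x560 float32, m along the optical axis (not along the pixel's ray), 0 where there is no reading.
- calibration(name): a dict with "camera_matrix" (3x3 intrinsics, pixels), "R" (3x3) and "t" (3): a world point X has camera coordinates R X + t; the wrist camera has in their place "T_tool_cam" (4x4, takes a point from camera to tool coordinates, whose origin is the TCP and whose axes are the flange's). Camera axes: x right, y down, z forward; pixel columns grow to the right and rows downward; lengths in m; the calibration is good to about 2 mm. The wrist camera is an equidistant fisheye: a pixel r from the principal point sees the ray r / f radians off the axis. A picture is of the moment at which its call begins: read the wrist's pose just before it. calibration takes no time and is no camera call.
- ticket.finish_job(): hands the job in; it is judged then, once.
Trained networks look in the newest picture that a camera, given by its name, has taken for a name from the list of things; names that differ only in an ending like _2 or _b are one class to them, and where a whole thing is asked for, a point or a joint stands for the part that bears it (a point fixed in the world has none). Each returns a list of dicts, best first, with "p" (0 to 1); they miss things now and then, are a little off and sometimes report something else, mostly with a low value. They report only what shows in the picture. A call takes as long as a camera call.
- nets.look_for(camera, label): "xy" ([column, row] in pixels, amid what is visible of it).
The state is a dict: "time": time; "joint_pos": joint angles; "qd": joint speeds; "tau": joint torques, N m; "eef_pos": TCP position; "tcp_rot": TCP orientation; "force": force on the tool from outside, world axes, zero at the start; "torque": the same for the moment, N m; "grip_width": finger opening in m; "finger_force": force on a finger pad.
Only numpy, scipy, OpenCV 4.12 (cv2) and the standard library are available. Lean on these libraries where they do the work, as an engineer would, in place of code of your own. Each camera call takes 0.05 s, during which the arm holds its last target. There are 200 camera calls.

### The job

On the electronics bench a sprung test frame lies tipped towards the robot. Swing the little clamp lever of its socket block fully shut, then flip the kickstand over centre and fully down to its lower stop, then raise the frame fully upright and hold it there: its spring would tip it back, so the program finishes with the gripper still gripping or pressing the frame to hold it upright. Leave the other things on the bench where they are.

Things in the scene. Friction and masses are not known exactly. Their poses are not given: they have to be found in the camera images.
- stand: Fixed base: dark steel slab 210 x 270 x 18 mm screwed to the bench. Origin on the bench surface straight below the frame's hinge axis (35 mm up), at mid width; slab spans x -100..110, y -135..135 mm. x points away from the robot, y along the hinge axis, z up; yaw within 0.35 rad of 0. Two rest posts, rubber tops 95 mm high, at x -77, y +-105, under the tipped frame.
- frame_axes (a point): Aluminium frame 238 wide (y), 170 high (z), 14 mm thick (x) with a green circuit board, 0.4 to 0.65 kg. Origin mid hinge axis; z runs up the frame to its top edge, x is the normal of its outfitted face: away from the robot when upright, up and away when tipped. On it at left (+y) a black socket block (y 32..68, z 60..140, out to x 27 mm), at right (-y) the kickstand's hub block.
- frame (a joint): Frame hinge, rad: 0 = upright (hard stop), 0.8 = tipped to the robot onto the posts (hard stop, its start). Spring and weight return it to 0.8 (2 to 3 N at the tab); nothing latches it upright. A frame point (x,z) lies in stand's frame at x*cos(q)-z*sin(q), height 0.035+x*sin(q)+z*cos(q).
- lever (a joint): Clamp lever on the socket block, rad: 0 = shut (hard stop; lies along the block and points down the frame to the hinge), 1.5 = open (straight out from the face). Starts at 0.9 to 1.45, stays where it is left (friction 0.03 Nm). With the frame tipped, pressing its free half straight down from above with 5 to 10 N shuts it.
- lever_pivot (a point): Lever's pivot, fixed on the frame at x 24, y 99, z 137 mm in frame's axes; lever turns about frame's y axis.
- lever_tip (a point): Free end of the lever: centre of a black knob (12 mm diameter, 16 mm long along y), 66 mm from the pivot on a steel rod 6 mm thick.
- kickstand (a joint): Kickstand hinge, rad: 0 = parked (stop; points up the frame, 20 degrees out from it, end above the frame's top edge); grows as it swings out, away from the robot; 2.27 = down (stop; points down the frame, 30 degrees out). Frame tipped: plumb at 0.45. Its own weight parks it before that and, past 0.7, makes it fall on to the lower stop by itself. Starts at 0 to 0.15.
- hub (a point): Kickstand's pivot, fixed on the frame at x 22, y -70, z 105 mm in frame's axes.
- kick_foot (a point): Centre of the kickstand's rubber foot (20 mm diameter, 24 mm long along y), 125 mm from the pivot on a steel rod 11 mm thick.
- tab (a point): Middle of the plain aluminium grip tab on the frame's top edge, at frame x 0, y 0, z 200 mm. The tab is 44 mm wide (y), 12 mm thick (x), z 168 to 215 mm; keep fingertips above the top edge (z 170). Good place to hold, by its two broad faces or by pressing on the robot side.
- spool: Grey wire spool, 52 mm diameter, 50 mm tall; bystander, leave alone.
- driver: Screwdriver 160 mm long; bystander.
- flux: Small bottle, 36 mm diameter, 70 mm tall; bystander.
- heatsink: Finned aluminium heat sink 40 x 40 x 25 mm; bystander.
- spanner: Spanner 140 mm long; bystander.
- mug: White mug, 90 mm tall; bystander.
- tray: Black divided parts tray 110 x 80 x 35 mm; bystander.
- meter: Grey hand meter 150 x 75 x 35 mm; bystander.

How it is judged:
By the outcome, as a careful person would: the job done as asked, in the order asked, and still so for the second after the job is handed in, while the arm keeps its last pose, push and grip.
It also fails if it takes over 62 s, if anything falls off the work surface, if the arm or the gripper's body presses on something with over 40 N, if the wrist force passes 120 N, or if a joint passes its speed limit or range.

## Working session

There is one attempt and no reset: what is moved stays moved. The work goes in short steps, Python scripts to look and compute and a tool call to move; the robot and the scene stay as the last step left them, time stands still between calls to the robot, and variables do not carry over. Pictures are saved under pics/ and viewed, at most 10 in all, crops included, and the job is handed in when it is done.

Besides the shell and the picture viewer there is one more tool, called after "Request:" as name([rows], argument=value, ...), one row to a line, values as JSON. jog_arm: Moves the arm, as the interface text tells. Its arguments: {"type":"object","properties":{"moves":{"type":"array","items":{"type":"array"}},"force":{"type":"number"}},"required":["moves"]}

```bash
ls; mkdir -p pics; cat > h.py <<'E'
import numpy as np, cv2
from cell import telemetry, camera, calibration, ticket, nets, arm
from scipy.spatial.transform import Rotation as Ro
def world(name,uv,depth,win=2):
    c=calibration(name);K=np.array(c["camera_matrix"]);u,v=int(round(uv[0])),int(round(uv[1]))
    d=depth[max(0,v-win):v+win+1,max(0,u-win):u+win+1];d=d[d>0]
    if len(d)==0:return None
    d=np.median(d);p=np.array([(uv[0]-K[0,2])/K[0,0]*d,(uv[1]-K[1,2])/K[1,1]*d,d])
    return np.array(c["R"]).T@(p-np.array(c["t"]))
E
python3 - <<'E'
from h import *
np.set_printoptions(precision=3,suppress=True)
o=telemetry.get_obs();print(o,arm.pinch_z)
for n in("scene","side"):
    im,d=camera(n);cv2.imwrite(f"pics/{n}0.png",im[:,:,::-1]);np.save(f"pics/{n}0.npy",d)
    c=calibration(n);print(n,-np.array(c["R"]).T@c["t"])
    for l in("stand","tab","lever_tip","lever_pivot","kick_foot","hub","frame_axes"):
        r=nets.look_for(n,l)
        for q in r[:2]:print(l,q,world(n,q["xy"],d))
E
```

```text
pics
{'time': 0.0, 'joint_pos': array([-0.223,  0.313,  1.498, -0.   ,  1.331, -0.223]), 'qd': array([-0.001,  0.   , -0.001,  0.001,  0.001,  0.   ]), 'tau': array([ -0.001, -41.226, -25.974,  -0.   ,   0.004,  -0.   ]), 'eef_pos': array([0.525, 0.   , 0.196]), 'tcp_rot': array([-2.221, -2.221,  0.001]), 'force': array([-0.752,  0.473,  0.307]), 'torque': array([-0.007, -0.013,  0.004]), 'finger_force': 0.0, 'grip_width': 0.08572821705709166} 0.0187
scene [ 1.628 -0.045  0.94 ]
stand {'xy': [303.0, 229.0], 'p': 0.87} [0.589 0.098 0.063]
tab {'xy': [302.0, 211.8], 'p': 0.78} [0.555 0.098 0.094]
tab {'xy': [429.7, 240.1], 'p': 0.6} [0.628 0.439 0.034]
lever_tip {'xy': [341.7, 198.2], 'p': 0.55} [0.536 0.208 0.12 ]
lever_tip {'xy': [354.0, 282.7], 'p': 0.23} [0.78  0.201 0.046]
lever_pivot {'xy': [301.0, 211.4], 'p': 0.77} [0.554 0.095 0.095]
kick_foot {'xy': [273.5, 179.2], 'p': 0.8} [0.261 0.04  0.004]
hub {'xy': [304.0, 210.2], 'p': 0.78} [0.551 0.104 0.097]
frame_axes {'xy': [304.2, 210.0], 'p': 0.57} [0.551 0.104 0.097]
side [0.382 0.715 0.884]
stand {'xy': [262.3, 276.2], 'p': 0.63} [0.577 0.166 0.1  ]
stand {'xy': [285.0, 260.1], 'p': 0.61} [0.529 0.134 0.14 ]
tab {'xy': [282.7, 260.3], 'p': 0.63} [0.54  0.113 0.11 ]
lever_tip {'xy': [259.2, 274.3], 'p': 0.46} [0.597 0.132 0.057]
lever_pivot {'xy': [281.5, 262.5], 'p': 0.92} [0.535 0.143 0.14 ]
kick_foot {'xy': [303.0, 212.9], 'p': 0.52} [0.511 0.035 0.207]
hub {'xy': [283.5, 263.4], 'p': 0.8} [0.53  0.146 0.141]
hub {'xy': [298.4, 392.4], 'p': 0.57} [0.434 0.372 0.002]
frame_axes {'xy': [282.8, 258.1], 'p': 0.57} [0.544 0.1   0.102]
```

```bash
python3 - <<'E'
import cv2
for n,(x0,y0,x1,y1) in {"scene":(190,130,430,310),"side":(160,170,400,350)}.items():
    cv2.imwrite(f"pics/{n}0c.png",cv2.resize(cv2.imread(f"pics/{n}0.png")[y0:y1,x0:x1],None,fx=3.3333,fy=3.3333,interpolation=cv2.INTER_CUBIC))
E
```

```text
(no output)
```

View pics/scene0c.png

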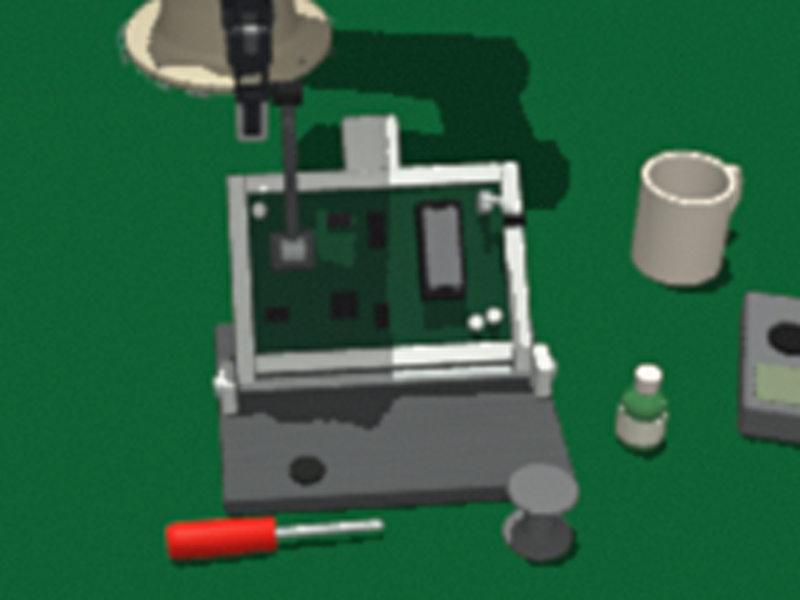

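View pics/side0c.png

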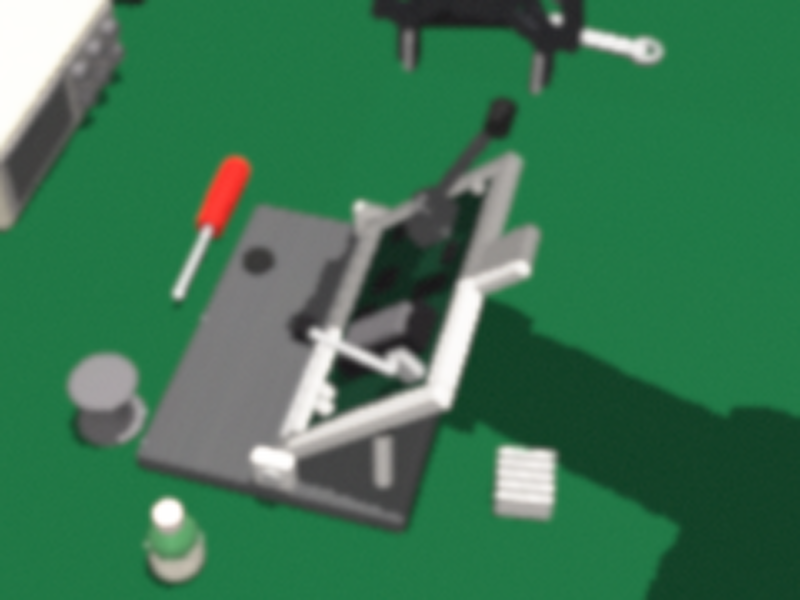

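```bash
cat > fit.py <<'E'
from h import *
from scipy.optimize import least_squares
def frame2w(P,f,q):
    x,y,z=f;X,Y,yaw=P[:3]
    sx=x*np.cos(q)-z*np.sin(q);h=.035+x*np.sin(q)+z*np.cos(q)
    return np.array([X+sx*np.cos(yaw)-y*np.sin(yaw),Y+sx*np.sin(yaw)+y*np.cos(yaw),h])
def st2w(P,s):
    X,Y,yaw=P[:3];return np.array([X+s[0]*np.cos(yaw)-s[1]*np.sin(yaw),Y+s[0]*np.sin(yaw)+s[1]*np.cos(yaw),s[2]])
def tip(P,a,q): # lever angle a: 0 down frame, 1.5 straight out
    return frame2w(P,(.024+.066*np.sin(a),.099,.137-.066*np.cos(a)),q)
def foot(P,k,q): # 0: up, 20 deg out
    b=np.radians(20)+k
    return frame2w(P,(.022+.125*np.sin(b),-.070,.105+.125*np.cos(b)),q)
def proj(n,p):
    c=calibration(n);v=np.array(c["R"])@p+c["t"];w=np.array(c["camera_matrix"])@v;return w[:2]/w[2]
E
python3 - <<'E'
from fit import *
np.set_printoptions(precision=3,suppress=True)
off={"scene":(190,130),"side":(160,170)}
F=lambda x,y,z:("f",(x,y,z));S=lambda x,y,z:("s",(x,y,z))
obs=[("scene",S(.11,-.135,.018),(225,500)),("scene",F(.007,-.119,.17),(229,178)),("scene",F(.007,.119,.17),(517,164)),
("scene",F(.006,-.022,.215),(343,118)),("scene",F(.006,.022,.215),(396,117)),("scene",("t",0),(513,219)),("scene",("k",0),(288,95)),
("side",S(.11,-.135,.018),(258,207)),("side",S(.11,.135,.018),(140,460)),("side",S(-.1,.135,.018),(403,520)),
("side",F(.007,.119,.17),(437,390)),("side",F(.007,-.119,.17),(512,155)),("side",("t",0),(300,328)),("side",("k",0),(501,118))]
def pt(P,s):
    return {"f":lambda:frame2w(P,s[1],.8),"s":lambda:st2w(P,s[1]),"t":lambda:tip(P,P[3],.8),"k":lambda:foot(P,P[4],.8)}[s[0]]()
def res(P): return np.concatenate([proj(n,pt(P,s))-(np.array(uv)*.3+off[n]) for n,s,uv in obs])
r=least_squares(res,[.6,.1,0,1.2,.1],loss="soft_l1");P=r.x;print(P);print(res(P).reshape(-1,2))
np.save("P.npy",P)
for n,p in dict(tip=tip(P,P[3],.8),piv=frame2w(P,(.024,.099,.137),.8),foot=foot(P,P[4],.8),hub=frame2w(P,(.022,-.07,.105),.8),tab=frame2w(P,(0,0,.2),.8),tabup=frame2w(P,(0,0,.2),0)).items():print(n,p)
E
```

```text
[ 0.612  0.104  0.009  1.111 -0.023]
[[ 0.433 -0.896]
 [-0.501 -1.627]
 [-0.113 -1.662]
 [-0.199 -1.405]
 [-0.141 -1.851]
 [ 0.858 -0.085]
 [-0.302 -1.697]
 [-1.679 -1.89 ]
 [-2.316 -1.599]
 [-0.055  0.158]
 [-0.569  1.348]
 [-0.928 -2.402]
 [ 0.3    0.317]
 [ 0.096 -0.347]]
tip [0.592 0.202 0.17 ]
piv [0.529 0.202 0.148]
foot [0.495 0.033 0.235]
hub [0.552 0.033 0.124]
tab [0.468 0.102 0.174]
tabup [0.612 0.104 0.235]
```

The rows are not in the units I measure in: shifts go in shares of 30 cm and turns go in shares of 4 rad. I convert before sending: 200 mm / 300 = 0.6667, 160 mm / 300 = 0.5333.

Request:
jog_arm([
  [[0, 0, 0], [0, 0, -0.1167], 1],
  [[0, 0, 0], [0, 0, -0.2333], 1],
  [[0, 0, 0], [0, 0, -0.3467], 1],
  [[0, 0, 0], [0.1333, 0.0333, -0.3467], 1],
  [[0, 0, 0], [0.2667, 0.0667, -0.3467], 1],
  [[0, 0, 0], [0.4, 0.1, -0.3467], 1],
  [[0, 0, 0], [0.5333, 0.15, -0.3467], 1],
  [[0, 0, 0], [0.6667, 0.2, -0.3467], 1],
], force=40)

```text
time: 1.47
eef_pos: [0.5844, 0.2001, 0.3012]
tcp_rot: [2.221, 2.221, 0.001]
force: [-0.0, -1.2, 1.7]
grip_width: -0.0002
finger_force: 0.0
```

In the tool's units: 155 mm / 300 = 0.5167, 145 mm / 300 = 0.4833.

Request:
jog_arm([
  [[0, 0, 0], [0.0067, 0, 0.1167], 1],
  [[0, 0, 0], [0.0067, 0, 0.2333], 1],
  [[0, 0, 0], [0.0067, 0, 0.3333], 1],
  [[0, 0, 0], [0.0067, 0, 0.3833], 1],
  [[0, 0, 0], [0.0067, 0, 0.4167], 1],
  [[0, 0, 0], [0.0067, 0, 0.45], 1],
  [[0, 0, 0], [0.0067, 0, 0.4833], 1],
  [[0, 0, 0], [0.0067, 0, 0.5167], 1],
])

```text
time: 2.13
eef_pos: [0.5847, 0.2, 0.146]
tcp_rot: [2.221, 2.221, 0.002]
force: [-0.0, -0.1, 0.5]
grip_width: -0.0
finger_force: 0.0
```

Request:
jog_arm([
  [[0, 0, 0], [0, 0, 0.0267], 1],
  [[0, 0, 0], [0, 0, 0.0533], 1],
  [[0, 0, 0], [0, 0, 0.08], 1],
  [[0, 0, 0], [0, 0, 0.1], 1],
  [[0, 0, 0], [0, 0, 0.1133], 1],
  [[0, 0, 0], [0, 0, 0.1233], 1],
  [[0, 0, 0], [0, 0, 0.13], 1],
  [[0, 0, 0], [0, 0, 0.13], 1],
])

```text
time: 2.8
eef_pos: [0.5842, 0.2, 0.1067]
tcp_rot: [-2.221, -2.221, 0.0]
force: [-0.5, 0.2, 0.1]
grip_width: -0.0001
finger_force: 0.0
```

```bash
python3 - <<'E'
from h import *
out=[]
for n,(x0,y0,x1,y1) in {"scene":(250,130,410,250),"side":(200,210,320,300)}.items():
    im,d=camera(n);out.append(cv2.resize(im[y0:y1,x0:x1,::-1],(400,300),interpolation=cv2.INTER_CUBIC))
cv2.imwrite("pics/l1.png",np.hstack(out))
E
```

```text
(no output)
```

View pics/l1.png

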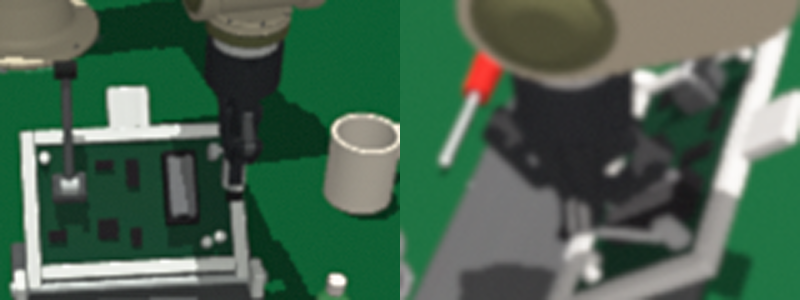

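The pictures show the finger on the knob at about (236,193) in the left half, with the lever nearly along the frame. I'll press on until the force rises.

Request:
jog_arm([
  [[0, 0, 0], [0, 0, 0.0033], 1],
  [[0, 0, 0], [0, 0, 0.0067], 1],
  [[0, 0, 0], [0, 0, 0.01], 1],
  [[0, 0, 0], [0, 0, 0.0133], 1],
  [[0, 0, 0], [0, 0, 0.0133], 1],
  [[0, 0, 0], [0, 0, 0.0133], 1],
  [[0, 0, 0], [0, 0, 0.0133], 1],
  [[0, 0, 0], [0, 0, 0.0133], 1],
])

```text
time: 3.57
eef_pos: [0.5843, 0.2, 0.1029]
tcp_rot: [2.221, 2.221, 0.0]
force: [0.6, -0.4, 0.9]
grip_width: -0.0
finger_force: 0.0
```

In the tool's units: 4 mm / 300 = 0.0133, 3 mm / 300 = 0.01.

Request:
jog_arm([
  [[0, 0, 0], [0, 0, 0.0033], 1],
  [[0, 0, 0], [0, 0, 0.0067], 1],
  [[0, 0, 0], [0, 0, 0.01], 1],
  [[0, 0, 0], [0, 0, 0.0133], 1],
  [[0, 0, 0], [0, 0, 0.0133], 1],
  [[0, 0, 0], [0, 0, 0.0133], 1],
  [[0, 0, 0], [0, 0, 0.0133], 1],
  [[0, 0, 0], [0, 0, 0.0133], 1],
])

```text
time: 4.23
eef_pos: [0.5843, 0.2, 0.0989]
tcp_rot: [2.221, 2.221, 0.0]
force: [-0.3, -0.9, 0.3]
grip_width: -0.0001
finger_force: 0.0
```

In the tool's units: -140 mm / 300 = -0.4667, -115 mm / 300 = -0.3833.

Request:
jog_arm([
  [[0, 0, 0], [0, 0, -0.1167], 1],
  [[0, 0, 0], [0, 0, -0.2333], 1],
  [[0, 0, 0], [0, 0, -0.35], 1],
  [[0, 0, 0], [0, -0.1333, -0.3833], 1],
  [[0, 0, 0], [0, -0.2667, -0.3833], 1],
  [[0, 0, 0], [0, -0.3667, -0.3833], 1],
  [[0, 0, 0], [0, -0.4667, -0.3833], 1],
  [[0, 0, 0], [0, -0.4667, -0.3833], 1],
])

```text
time: 4.9
eef_pos: [0.4401, 0.2004, 0.2144]
tcp_rot: [-2.219, -2.223, 0.001]
force: [-0.1, -1.1, 0.8]
grip_width: 0.0
finger_force: 0.0
```

```bash
python3 - <<'E'
from fit import *
P=np.load("P.npy");out=[]
for n,(x0,y0,x1,y1) in {"scene":(290,150,390,225),"side":(210,220,330,310)}.items():
    im,d=camera(n);s=400/(x1-x0);b=cv2.resize(im[y0:y1,x0:x1,::-1],(400,300),interpolation=cv2.INTER_CUBIC)
    for a,c in((0,(0,0,255)),(.3,(0,255,255)),(.6,(255,0,255))):
        u=(proj(n,tip(P,a,.8))-(x0,y0)+.5)*s;cv2.circle(b,(int(u[0]),int(u[1])),2,c,-1)
    out.append(b); print(nets.look_for(n,"lever_tip")[:2],proj(n,tip(P,0,.8)))
cv2.imwrite("pics/l2.png",np.hstack(out))
E
```

```text
[{'xy': [338.8, 204.7], 'p': 0.48}] [341.75276698 212.84015963]
[{'xy': [259.7, 284.8], 'p': 0.66}, {'xy': [277.1, 273.7], 'p': 0.17}] [257.80225024 287.87174408]
```

View pics/l2.png

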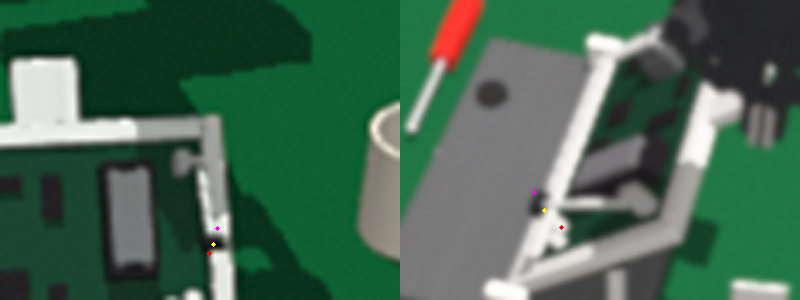

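The knob sits at about (212,244) left and (540,205) right. That puts the lever around 0.4 rad, so it isn't shut and the finger missed the knob. I'll check the fit against depth and the known TCP.

```bash
python3 - <<'E'
from fit import *
np.set_printoptions(precision=4,suppress=True)
P=np.load("P.npy")
D={n:camera(n) for n in("scene","side")}
print("tcp proj side",proj("side",telemetry.get_obs()["eef_pos"]),"seen ~(318.6,263.5); f",calibration("side")["camera_matrix"][0][0])
for n,pts in {"scene":{"knob":(343,211),"tab":(301,172),"slab":(300,275),"bench":(230,300)},"side":{"knob":(252,281.5),"slab":(215,270),"bench":(180,300),"frametop":(304,246)}}.items():
    for k,uv in pts.items(): print(n,k,world(n,uv,D[n][1],1))
for a in(0,.3,.4,.5,.6):print(a,tip(P,a,.8))
# triangulate knob
A=[];b=[]
for n,uv in(("scene",(343,211)),("side",(252,281.5))):
    c=calibration(n);K=np.array(c["camera_matrix"]);R=np.array(c["R"]);t=np.array(c["t"])
    d=R.T@np.linalg.solve(K,[*uv,1]);d/=np.linalg.norm(d);o=-R.T@t;M=np.eye(3)-np.outer(d,d);A.append(M);b.append(M@o)
x=np.linalg.solve(sum(A),sum(b));print("tri",x,[np.linalg.norm(m@x-q) for m,q in zip(A,b)])
# frame plane fit from side depth: frame coordinates x of points in the board region
for n in D:
    d=D[n][1];L=[]
    for v in range(160,330,2):
        for u in range(200,380,2):
            w=world(n,(u,v),d,0)
            if w is None: continue
            s=w[:2]-P[:2];sx=s[0]*np.cos(P[2])+s[1]*np.sin(P[2]);sy=-s[0]*np.sin(P[2])+s[1]*np.cos(P[2]);h=w[2]-.035
            fx=sx*np.cos(.8)+h*np.sin(.8);fz=-sx*np.sin(.8)+h*np.cos(.8)
            if abs(sy)<.13 and .02<fz<.22 and abs(fx)<.02:L.append((fx,sy,fz))
    L=np.array(L);print(n,len(L),np.percentile(L[:,0],[10,50,90]),"tab y range",np.percentile(L[L[:,2]>.18][:,1],[2,98]),"tab zmax",np.percentile(L[:,2],99.5),"y",np.percentile(L[:,1],[1,99]))
E
```

```text
tcp proj side [316.1531 269.9045] seen ~(318.6,263.5); f 400.1566955867639
scene knob [0.5969 0.2003 0.1237]
scene tab [0.4797 0.1015 0.1736]
scene slab [0.7157 0.0768 0.0171]
scene bench [ 0.7693 -0.1018 -0.002 ]
side knob [0.5886 0.2056 0.1269]
side slab [ 0.7349  0.1088 -0.0031]
side bench [ 0.7853  0.2245 -0.002 ]
side frametop [0.4717 0.2134 0.2966]
0 [0.5767 0.2022 0.1017]
0.3 [0.5881 0.2023 0.1177]
0.4 [0.5908 0.2024 0.1237]
0.5 [0.5929 0.2024 0.13  ]
0.6 [0.5944 0.2024 0.1364]
tri [0.5909 0.2012 0.1195] [np.float64(0.0006069868137071529), np.float64(0.0006069868137071467)]Traceback (most recent call last):
  File "<stdin>", line 20, in <module>
  File "h.py", line 5, in world
    c=calibration(name);K=np.array(c["camera_matrix"]);u,v=int(round(uv[0])),int(round(uv[1]))
ValueError: time passes only in moves, steps and waits
```

In the tool's units: 141 mm / 300 = 0.47, 120 mm / 300 = 0.4.

Request:
jog_arm([
  [[0, 0, 0], [0.0033, 0.1333, 0], 1],
  [[0, 0, 0], [0.0033, 0.2667, 0], 1],
  [[0, 0, 0], [0.0033, 0.4, 0], 1],
  [[0, 0, 0], [0.0033, 0.47, 0], 1],
  [[0, 0, 0], [0.0033, 0.47, 0.1333], 1],
  [[0, 0, 0], [0.0033, 0.47, 0.2333], 1],
  [[0, 0, 0], [0.0033, 0.47, 0.2833], 1],
  [[0, 0, 0], [0.0033, 0.47, 0.3167], 1],
])

```text
time: 5.87
eef_pos: [0.5848, 0.2006, 0.1157]
tcp_rot: [-2.22, -2.219, 0.005]
force: [0.6, -0.4, 0.2]
grip_width: 0.0002
finger_force: 0.0
```

```bash
python3 - <<'E'
from fit import *
o=telemetry.get_obs();print(o["eef_pos"],o["force"])
for n in("scene","side"):
    p=np.array(o["eef_pos"]);u,v=proj(n,p);x0,y0=int(u)-40,int(v)-35
    im,d=camera(n);b=cv2.resize(im[y0:y0+60,x0:x0+80,::-1],(400,300),interpolation=cv2.INTER_CUBIC)
    for dz in(0,.02,.04):
        w=(proj(n,p+[0,0,dz])-(x0,y0)+.5)*5;cv2.circle(b,(int(w[0]),int(w[1])),2,(0,0,255),-1)
    cv2.imwrite(f"pics/t_{n}.png",b)
cv2.imwrite("pics/l3.png",np.hstack([cv2.imread(f"pics/t_{n}.png") for n in("scene","side")]))
E
```

```text
[0.58483733 0.20059396 0.11572244] [ 0.57360683 -0.40881902  0.24148131]
```

View pics/l3.png

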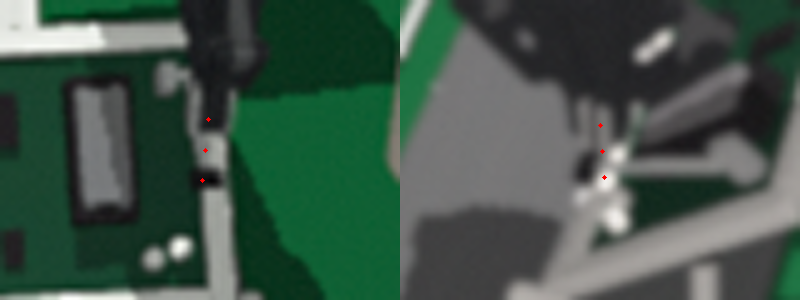

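The left half shows the pale fingertips at about (205,150), right above the knob at (205,180). The tips sit roughly 15–20 mm above the nominal TCP, so I need to press lower.

In the tool's units: 30 mm / 300 = 0.1, 28 mm / 300 = 0.0933.

Request:
jog_arm([
  [[0, 0, 0], [0, -0.0067, 0.0267], 1],
  [[0, 0, 0], [0, -0.0067, 0.0533], 1],
  [[0, 0, 0], [0, -0.0067, 0.0667], 1],
  [[0, 0, 0], [0, -0.0067, 0.0767], 1],
  [[0, 0, 0], [0, -0.0067, 0.0867], 1],
  [[0, 0, 0], [0, -0.0067, 0.0933], 1],
  [[0, 0, 0], [0, -0.0067, 0.1], 1],
  [[0, 0, 0], [0, -0.0067, 0.1], 1],
])

```text
time: 6.63
eef_pos: [0.5832, 0.201, 0.0887]
tcp_rot: [-2.221, -2.221, 0.0]
force: [0.7, -0.0, -0.1]
grip_width: 0.0001
finger_force: 0.1
```

In the tool's units: 5 mm / 300 = 0.0167, 4 mm / 300 = 0.0133.

Request:
jog_arm([
  [[0, 0, 0], [0, 0, 0.0033], 1],
  [[0, 0, 0], [0, 0, 0.0067], 1],
  [[0, 0, 0], [0, 0, 0.01], 1],
  [[0, 0, 0], [0, 0, 0.0133], 1],
  [[0, 0, 0], [0, 0, 0.0167], 1],
  [[0, 0, 0], [0, 0, 0.0167], 1],
  [[0, 0, 0], [0, 0, 0.0167], 1],
  [[0, 0, 0], [0, 0, 0.0167], 1],
])

```text
time: 7.3
eef_pos: [0.5833, 0.201, 0.0839]
tcp_rot: [-2.221, -2.221, 0.0]
force: [-0.3, -0.2, 0.3]
grip_width: 0.0005
finger_force: 0.0
```

```bash
cat >> fit.py <<'E'
def lever(q=.8):
    P=np.load("P.npy")
    for n in("scene","side"):
        im=camera(n)[0].mean(2).astype(np.float32);aa=np.arange(-.1,1.2,.1)
        uv=np.array([proj(n,tip(P,a,q)) for a in aa],np.float32)
        g=cv2.remap(cv2.GaussianBlur(im,(3,3),0),uv[:,:1],uv[:,1:],1)
        print(n,[f"{a:.1f}:{x:.0f}" for a,x in zip(aa,g[:,0])])
E
python3 -c "
from fit import *
lever()"
```

```text
scene ['-0.1:29', '0.0:32', '0.1:42', '0.2:54', '0.3:60', '0.4:44', '0.5:31', '0.6:31', '0.7:32', '0.8:31', '0.9:28', '1.0:26', '1.1:32']
side ['-0.1:93', '0.0:134', '0.1:103', '0.2:104', '0.3:110', '0.4:100', '0.5:91', '0.6:76', '0.7:57', '0.8:44', '0.9:39', '1.0:37', '1.1:36']
```

In the tool's units: 6 mm / 300 = 0.02, 5 mm / 300 = 0.0167.

Request:
jog_arm([
  [[0, 0, 0], [0, -0.0067, 0.0033], 1],
  [[0, 0, 0], [0, -0.0067, 0.0067], 1],
  [[0, 0, 0], [0, -0.0067, 0.01], 1],
  [[0, 0, 0], [0, -0.0067, 0.0133], 1],
  [[0, 0, 0], [0, -0.0067, 0.0167], 1],
  [[0, 0, 0], [0, -0.0067, 0.02], 1],
  [[0, 0, 0], [0, -0.0067, 0.02], 1],
  [[0, 0, 0], [0, -0.0067, 0.02], 1],
])

```text
time: 8.07
eef_pos: [0.5812, 0.201, 0.0778]
tcp_rot: [-2.221, -2.221, 0.0]
force: [0.5, -0.6, 0.4]
grip_width: 0.0001
finger_force: 0.1
```

Request:
jog_arm([
  [[0, 0, 0], [0, 0, 0.0033], 1],
  [[0, 0, 0], [0, 0, 0.0067], 1],
  [[0, 0, 0], [0, 0, 0.01], 1],
  [[0, 0, 0], [0, 0, 0.0133], 1],
  [[0, 0, 0], [0, 0, 0.0133], 1],
  [[0, 0, 0], [0, 0, 0.0133], 1],
  [[0, 0, 0], [0, 0, 0.0133], 1],
  [[0, 0, 0], [0, 0, 0.0133], 1],
])

```text
time: 8.73
eef_pos: [0.5814, 0.201, 0.074]
tcp_rot: [2.221, 2.221, 0.0]
force: [0.8, -0.3, 2.6]
grip_width: 0.0001
finger_force: 1.0
```

```bash
python3 -c "
from fit import *
lever()
P=np.load('P.npy')
for n in('scene','side'):
    im,d=camera(n);u,v=proj(n,tip(P,0,.8));x0,y0=int(u)-40,int(v)-30
    b=cv2.resize(im[y0:y0+60,x0:x0+80,::-1],(400,300),interpolation=cv2.INTER_CUBIC)
    w=(proj(n,tip(P,0,.8))-(x0,y0)+.5)*5;cv2.circle(b,(int(w[0]),int(w[1])),2,(0,0,255),-1)
    cv2.imwrite(f'pics/t_{n}.png',b)
cv2.imwrite('pics/l4.png',np.hstack([cv2.imread(f'pics/t_{n}.png') for n in('scene','side')]))
"
```

```text
scene ['-0.1:58', '0.0:54', '0.1:47', '0.2:39', '0.3:31', '0.4:32', '0.5:33', '0.6:32', '0.7:30', '0.8:28', '0.9:29', '1.0:34', '1.1:39']
side ['-0.1:53', '0.0:94', '0.1:110', '0.2:103', '0.3:100', '0.4:88', '0.5:65', '0.6:52', '0.7:44', '0.8:40', '0.9:38', '1.0:38', '1.1:38']
```

View pics/l4.png

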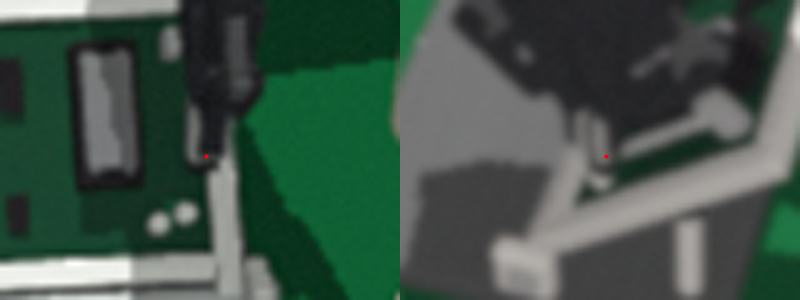

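The left half shows the fingertips on the knob at about (205,158), right at the predicted shut point. The force is starting to rise, so I'll press a little more.

In the tool's units: 3 mm / 300 = 0.01, 2 mm / 300 = 0.0067.

Request:
jog_arm([
  [[0, 0, 0], [0, 0, 0.0033], 1],
  [[0, 0, 0], [0, 0, 0.0033], 1],
  [[0, 0, 0], [0, 0, 0.0067], 1],
  [[0, 0, 0], [0, 0, 0.0067], 1],
  [[0, 0, 0], [0, 0, 0.01], 1],
  [[0, 0, 0], [0, 0, 0.01], 1],
  [[0, 0, 0], [0, 0, 0.01], 1],
  [[0, 0, 0], [0, 0, 0.01], 1],
])

```text
time: 9.6
eef_pos: [0.5817, 0.2011, 0.0727]
tcp_rot: [2.22, 2.221, 0.002]
force: [-3.9, -0.3, 15.1]
grip_width: 0.0002
finger_force: 7.2
```

In the tool's units: -225 mm / 300 = -0.75, -142 mm / 300 = -0.4733.

Request:
jog_arm([
  [[0, 0, 0], [0, 0, -0.1], 1],
  [[0, 0, 0], [0, 0, -0.2333], 1],
  [[0, 0, 0], [0, 0, -0.3667], 1],
  [[0, 0, 0], [0, -0.0833, -0.4667], 1],
  [[0, 0, 0], [0, -0.1667, -0.5667], 1],
  [[0, 0, 0], [0, -0.25, -0.6667], 1],
  [[0, 0, 0], [0, -0.35, -0.75], 1],
  [[0, 0, 0], [0, -0.4733, -0.75], 1],
])

```text
time: 10.27
eef_pos: [0.4396, 0.2011, 0.2998]
tcp_rot: [2.219, 2.218, 0.009]
force: [-0.4, -0.0, 0.3]
grip_width: 0.0
finger_force: 0.0
```

```bash
python3 -c "
from fit import *
lever()
P=np.load('P.npy')
for n in('scene','side'):
    im,d=camera(n);u,v=proj(n,tip(P,0,.8));x0,y0=int(u)-40,int(v)-30
    b=cv2.resize(im[y0:y0+60,x0:x0+80,::-1],(400,300),interpolation=cv2.INTER_CUBIC)
    for a in(0,.2):
        w=(proj(n,tip(P,a,.8))-(x0,y0)+.5)*5;cv2.circle(b,(int(w[0]),int(w[1])),2,(0,0,255),-1)
    cv2.imwrite(f'pics/t_{n}.png',b)
cv2.imwrite('pics/l5.png',np.hstack([cv2.imread(f'pics/t_{n}.png') for n in('scene','side')]))
"
```

```text
scene ['-0.1:43', '0.0:49', '0.1:69', '0.2:98', '0.3:130', '0.4:151', '0.5:154', '0.6:156', '0.7:158', '0.8:157', '0.9:152', '1.0:147', '1.1:144']
side ['-0.1:71', '0.0:89', '0.1:155', '0.2:237', '0.3:234', '0.4:199', '0.5:147', '0.6:126', '0.7:123', '0.8:124', '0.9:124', '1.0:124', '1.1:125']
```

View pics/l5.png

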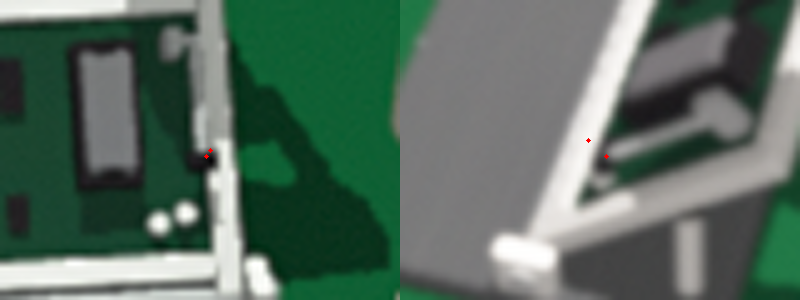

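The lever lies along the frame with its knob at about (203,158) and (603,163), so it's shut. Next is the kickstand.

In the tool's units: -168 mm / 300 = -0.56, -150 mm / 300 = -0.5.

Request:
jog_arm([
  [[0, 0, 0], [-0.1333, 0, 0], 1],
  [[0, 0, 0], [-0.2667, 0, 0], 1],
  [[0, 0, 0], [-0.4, 0, 0], 1],
  [[0, 0, 0], [-0.5, 0, 0], 1],
  [[0, 0, 0], [-0.56, 0, 0], 1],
  [[0, 0, 0], [-0.56, 0, 0.1333], 1],
  [[0, 0, 0], [-0.56, 0, 0.2667], 1],
  [[0, 0, 0], [-0.56, 0, 0.3667], 1],
])

```text
time: 11.13
eef_pos: [0.439, 0.0323, 0.1826]
tcp_rot: [-2.221, -2.218, 0.003]
force: [-0.2, 0.2, -1.0]
grip_width: -0.0001
finger_force: 0.0
```

In the tool's units: 105 mm / 300 = 0.35, 93 mm / 300 = 0.31.

Request:
jog_arm([
  [[0, 0, 0], [0, 0.05, -0.06], 1],
  [[0, 0, 0], [0, 0.1, -0.0667], 1],
  [[0, 0, 0], [0, 0.15, -0.0667], 1],
  [[0, 0, 0], [0, 0.19, -0.0667], 1],
  [[0, 0, 0], [0, 0.23, -0.0667], 1],
  [[0, 0, 0], [0, 0.27, -0.0667], 1],
  [[0, 0, 0], [0, 0.31, -0.0667], 1],
  [[0, 0, 0], [0, 0.35, -0.0667], 1],
])

```text
time: 11.8
eef_pos: [0.5505, 0.0319, 0.2137]
tcp_rot: [2.211, 2.21, 0.018]
force: [2.3, -0.2, 30.2]
grip_width: 0.0002
finger_force: 10.3
```

In the tool's units: 50 mm / 300 = 0.1667, 45 mm / 300 = 0.15.

Request:
jog_arm([
  [[0, 0, 0], [0, 0.0333, 0], 1],
  [[0, 0, 0], [0, 0.0667, 0], 1],
  [[0, 0, 0], [0, 0.1, 0], 1],
  [[0, 0, 0], [0, 0.1267, 0], 1],
  [[0, 0, 0], [0, 0.15, 0], 1],
  [[0, 0, 0], [0, 0.1667, 0], 1],
  [[0, 0, 0], [0, 0.1667, 0], 1],
  [[0, 0, 0], [0, 0.1667, 0], 1],
])

```text
time: 12.47
eef_pos: [0.5943, 0.0329, 0.2053]
tcp_rot: [-2.221, -2.221, 0.001]
force: [-0.2, -0.4, -0.3]
grip_width: -0.0002
finger_force: 0.0
```

```bash
python3 -c "
from fit import *
P=np.load('P.npy');out=[]
for n,(x0,y0) in dict(scene=(230,130),side=(210,180)).items():
    im,d=camera(n);b=cv2.resize(im[y0:y0+120,x0:x0+160,::-1],(400,300),interpolation=cv2.INTER_CUBIC)
    for k in(0,.7,1.5,2.27):
        w=(proj(n,foot(P,k,.8))-(x0,y0)+.5)*2.5;cv2.circle(b,(int(w[0]),int(w[1])),2,(0,0,255),-1)
    out.append(b);print(nets.look_for(n,'kick_foot')[:2],proj(n,foot(P,2.27,.8)))
cv2.imwrite('pics/k1.png',np.hstack(out))
"
```

```text
[{'xy': [278.1, 228.2], 'p': 0.66}] [281.98560682 242.39216855]
[{'xy': [257.0, 234.3], 'p': 0.67}] [242.66521946 231.59423726]
```

View pics/k1.png

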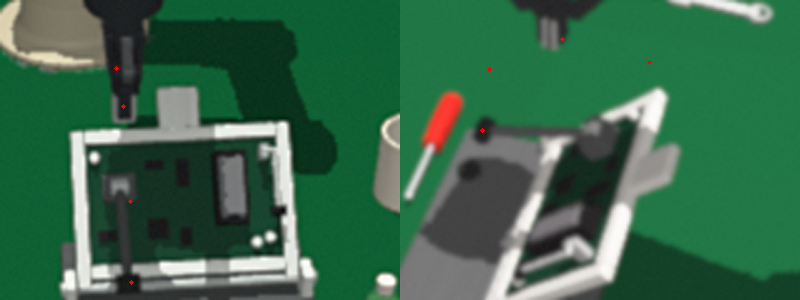

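The foot is at about (128,283) and (485,131), on the predicted lower-stop marks, so the kickstand is down and the lever is still shut. Now I'll go behind the tab.

In the tool's units: -175 mm / 300 = -0.5833, -160 mm / 300 = -0.5333.

Request:
jog_arm([
  [[0, 0, 0], [0, -0.0667, -0.1], 1],
  [[0, 0, 0], [0.0333, -0.1667, -0.1667], 1],
  [[0, 0, 0], [0.0667, -0.2933, -0.1667], 1],
  [[0, 0, 0], [0.1, -0.42, -0.1667], 1],
  [[0, 0, 0], [0.1667, -0.5333, -0.1667], 1],
  [[0, 0, 0], [0.23, -0.5833, -0.1], 1],
  [[0, 0, 0], [0.23, -0.5833, 0.0333], 1],
  [[0, 0, 0], [0.23, -0.5833, 0.1667], 1],
])

```text
time: 13.33
eef_pos: [0.4191, 0.1028, 0.1563]
tcp_rot: [2.217, 2.221, 0.006]
force: [2.0, -0.2, -1.0]
grip_width: 0.0002
finger_force: 0.0
```

In the tool's units: 34 mm / 300 = 0.1133, 28 mm / 300 = 0.0933.

Request:
jog_arm([
  [[0, 0, 0], [0, 0, 0.02], 1],
  [[0, 0, 0], [0, 0, 0.02], 1],
  [[0, 0, 0], [0, 0.0267, 0.02], 1],
  [[0, 0, 0], [0, 0.0533, 0.02], 1],
  [[0, 0, 0], [0, 0.0733, 0.02], 1],
  [[0, 0, 0], [0, 0.0933, 0.02], 1],
  [[0, 0, 0], [0, 0.1133, 0.02], 1],
  [[0, 0, 0], [0, 0.1133, 0.02], 1],
])

```text
time: 14.0
eef_pos: [0.4528, 0.1019, 0.1503]
tcp_rot: [-2.22, -2.22, 0.004]
force: [-8.3, -0.0, 5.5]
grip_width: 0.0004
finger_force: 5.2
```

In the tool's units: 70 mm / 300 = 0.2333, 61 mm / 300 = 0.2033.

Request:
jog_arm([
  [[0, 0, 0], [0, 0.0267, -0.0267], 1],
  [[0, 0, 0], [0, 0.0533, -0.0533], 1],
  [[0, 0, 0], [0, 0.0833, -0.08], 1],
  [[0, 0, 0], [0, 0.1133, -0.1], 1],
  [[0, 0, 0], [0, 0.1433, -0.1167], 1],
  [[0, 0, 0], [0, 0.1733, -0.13], 1],
  [[0, 0, 0], [0, 0.2033, -0.14], 1],
  [[0, 0, 0], [0, 0.2333, -0.15], 1],
])

```text
time: 14.67
eef_pos: [0.5242, 0.102, 0.1953]
tcp_rot: [2.221, 2.221, 0.0]
force: [2.0, 0.3, 0.6]
grip_width: -0.0001
finger_force: 0.0
```

In the tool's units: 60 mm / 300 = 0.2, 54 mm / 300 = 0.18.

Request:
jog_arm([
  [[0, 0, 0], [0, 0.0267, -0.01], 1],
  [[0, 0, 0], [0, 0.0533, -0.0167], 1],
  [[0, 0, 0], [0, 0.08, -0.0233], 1],
  [[0, 0, 0], [0, 0.1067, -0.03], 1],
  [[0, 0, 0], [0, 0.1333, -0.0367], 1],
  [[0, 0, 0], [0, 0.1567, -0.0433], 1],
  [[0, 0, 0], [0, 0.18, -0.0467], 1],
  [[0, 0, 0], [0, 0.2, -0.05], 1],
])

```text
time: 15.33
eef_pos: [0.584, 0.102, 0.21]
tcp_rot: [2.221, 2.221, 0.0]
force: [0.3, 0.7, 0.6]
grip_width: 0.0001
finger_force: 0.0
```

```bash
python3 -c "
from fit import *
P=np.load('P.npy');out=[]
for n,(x0,y0) in dict(scene=(230,130),side=(210,180)).items():
    im,d=camera(n);b=cv2.resize(im[y0:y0+120,x0:x0+160,::-1],(400,300),interpolation=cv2.INTER_CUBIC)
    for q in(0,.1,.8):
        w=(proj(n,frame2w(P,(.006,.022,.215),q))-(x0,y0)+.5)*2.5;cv2.circle(b,(int(w[0]),int(w[1])),2,(0,0,255),-1)
        w=(proj(n,frame2w(P,(.007,-.119,.17),q))-(x0,y0)+.5)*2.5;cv2.circle(b,(int(w[0]),int(w[1])),2,(255,0,255),-1)
    out.append(b)
cv2.imwrite('pics/f1.png',np.hstack(out))
"
```

```text
(no output)
```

View pics/f1.png

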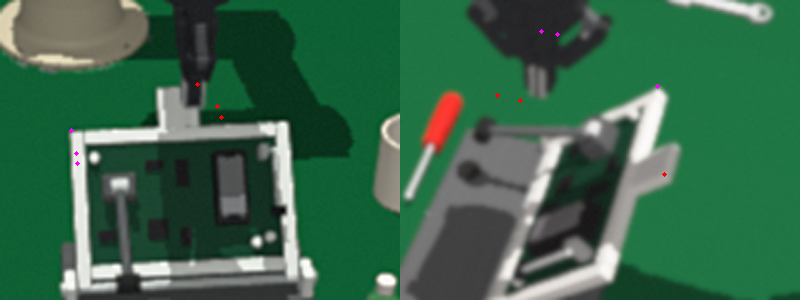

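The frame is still tipped, with the tab at (175,105) and (655,170), so the fingertip slid over its top corner. I'll measure the true fingertip position by triangulating.

```bash
python3 -c "
from fit import *
from scipy.optimize import least_squares
o=telemetry.get_obs();print(o['eef_pos'])
C={'scene':(230+193/2.5,130+106/2.5),'side':(210+138/2.5,180+96/2.5)}
print(C,[proj(n,o['eef_pos']) for n in C])
r=least_squares(lambda p:np.r_[proj('scene',p)-C['scene'],proj('side',p)-C['side']],o['eef_pos']);print(r.x,r.fun)
"
```

```text
[0.58398727 0.10192428 0.20973183]
{'scene': (307.2, 172.4), 'side': (265.2, 218.4)} [array([306.06734656, 182.84566304]), array([266.16939677, 225.67375434])]
[0.58343374 0.10540555 0.23917297] [ 0.59975997  0.53589299  0.4649867  -0.56827583]
```

In the tool's units: -169 mm / 300 = -0.5633, -155 mm / 300 = -0.5167.

Request:
jog_arm([
  [[0, 0, 0], [0, -0.1333, 0], 1],
  [[0, 0, 0], [0, -0.2667, 0], 1],
  [[0, 0, 0], [0, -0.4, 0], 1],
  [[0, 0, 0], [0, -0.5167, 0], 1],
  [[0, 0, 0], [0, -0.5633, 0], 1],
  [[0, 0, 0], [0, -0.5633, 0.1167], 1],
  [[0, 0, 0], [0, -0.5633, 0.2333], 1],
  [[0, 0, 0], [0, -0.5633, 0.28], 1],
])

```text
time: 16.1
eef_pos: [0.412, 0.1021, 0.1228]
tcp_rot: [-2.219, -2.219, 0.004]
force: [0.6, 0.4, -0.6]
grip_width: 0.0002
finger_force: 0.0
```

In the tool's units: 40 mm / 300 = 0.1333, 35 mm / 300 = 0.1167.

Request:
jog_arm([
  [[0, 0, 0], [0, 0, 0], 1],
  [[0, 0, 0], [0, 0.02, 0], 1],
  [[0, 0, 0], [0, 0.04, 0], 1],
  [[0, 0, 0], [0, 0.06, 0], 1],
  [[0, 0, 0], [0, 0.08, -0.0033], 1],
  [[0, 0, 0], [0, 0.1, -0.0133], 1],
  [[0, 0, 0], [0, 0.1167, -0.0267], 1],
  [[0, 0, 0], [0, 0.1333, -0.04], 1],
])

```text
time: 16.77
eef_pos: [0.4528, 0.102, 0.1389]
tcp_rot: [-2.218, -2.22, 0.006]
force: [-19.0, -1.6, 17.3]
grip_width: -0.0005
finger_force: 9.3
```

The force on the tool points along (-x,+z), so the sloped back of the finger is jammed on the tab's end face. A tilted grip on the tab's broad faces is better, so I'll back off, tilt 0.8 rad and open.

In the tool's units: -91 mm / 300 = -0.3033, -70 mm / 300 = -0.2333, -0.8 rad / 4 = -0.2.

Request:
jog_arm([
  [[0, 0, 0], [0, -0.0833, 0], 1],
  [[-0.0275, 0, 0], [0, -0.1667, -0.0667], 1],
  [[-0.055, 0, 0], [0, -0.1667, -0.15], -1],
  [[-0.085, 0, 0], [0, -0.15, -0.2333], -1],
  [[-0.115, 0, 0], [0, -0.1333, -0.3033], -1],
  [[-0.145, 0, 0], [0, -0.1233, -0.3033], -1],
  [[-0.1725, 0, 0], [0, -0.1233, -0.3033], -1],
  [[-0.2, 0, 0], [0, -0.1233, -0.3033], -1],
])

```text
time: 17.43
eef_pos: [0.4177, 0.1019, 0.2309]
tcp_rot: [1.745, 1.745, 0.746]
force: [0.8, 0.9, 0.8]
grip_width: 0.0721
finger_force: 0.0
```

```bash
cat > s.py <<'E'
from fit import *
np.set_printoptions(precision=4,suppress=True)
P=np.load('P.npy')
o=telemetry.get_obs();R=Ro.from_rotvec(o["tcp_rot"]).as_matrix();t=np.array(o["eef_pos"])
def fc(w,q):
    s=w[:2]-P[:2];c,si=np.cos(P[2]),np.sin(P[2]);sx=s[0]*c+s[1]*si;sy=-s[0]*si+s[1]*c;h=w[2]-.035
    return np.array([sx*np.cos(q)+h*np.sin(q),sy,-sx*np.sin(q)+h*np.cos(q)])
print("tcp",t,"toolz",R[:,2],"tooly",R[:,1],"frame coords@.8",fc(t,.8))
E
python3 - <<'E'
from s import *
im,d=camera("wrist");cv2.imwrite("pics/w1.png",im[:,:,::-1]);c=calibration("wrist");np.save("pics/w1d.npy",d)
T=np.array(c["T_tool_cam"]);K=np.array(c["camera_matrix"]);print(T,K)
print(nets.look_for("wrist","tab")[:2])
def pw(p):
    q=np.linalg.inv(T)@np.r_[R.T@(p-t),1];th=np.arctan2(np.hypot(q[0],q[1]),q[2]);ph=np.arctan2(q[1],q[0])
    return K[0,0]*th*np.cos(ph)+K[0,2],K[1,1]*th*np.sin(ph)+K[1,2]
b=im[:,:,::-1].copy()
for f in((-.006,-.022,.215),(-.006,.022,.215),(.006,-.022,.215),(.006,.022,.215),(.007,-.119,.17),(.007,.119,.17)):
    u=pw(frame2w(P,f,.8));print(f,u);cv2.circle(b,(int(u[0]),int(u[1])),2,(0,0,255),-1)
u=pw(t);print("tcp",u);cv2.circle(b,(int(u[0]),int(u[1])),2,(255,0,255),-1)
cv2.imwrite("pics/w1v.png",cv2.resize(b,(800,600)))
E
```

```text
tcp [0.4177 0.1019 0.2309] toolz [ 0.7232 -0.0007 -0.6907] tooly [0.6907 0.0002 0.7232] frame coords@.8 [0.0053 0.     0.2756]
[[ 0.0007 -0.9508 -0.3097  0.0777]
 [ 1.      0.0009 -0.0004 -0.0002]
 [ 0.0007 -0.3097  0.9508 -0.178 ]
 [ 0.      0.      0.      1.    ]] [[325.1923   0.     279.6826]
 [  0.     325.1923 212.8932]
 [  0.       0.       1.    ]]
[{'xy': [276.6, 192.2], 'p': 0.92}]
(-0.006, -0.022, 0.215) (np.float64(265.2807973547534), np.float64(238.82817033004167))
(-0.006, 0.022, 0.215) (np.float64(264.1705583472431), np.float64(184.80371818471147))
(0.006, -0.022, 0.215) (np.float64(280.37940295801207), np.float64(238.72963431189288))
(0.006, 0.022, 0.215) (np.float64(280.12325093739287), np.float64(184.67560320800814))
(0.007, -0.119, 0.17) (np.float64(281.30335557005554), np.float64(306.73088079138506))
(0.007, 0.119, 0.17) (np.float64(280.26708734482463), np.float64(62.60526959389469))
tcp (np.float64(280.0847563985916), np.float64(244.44391948813606))
```

View pics/w1v.png

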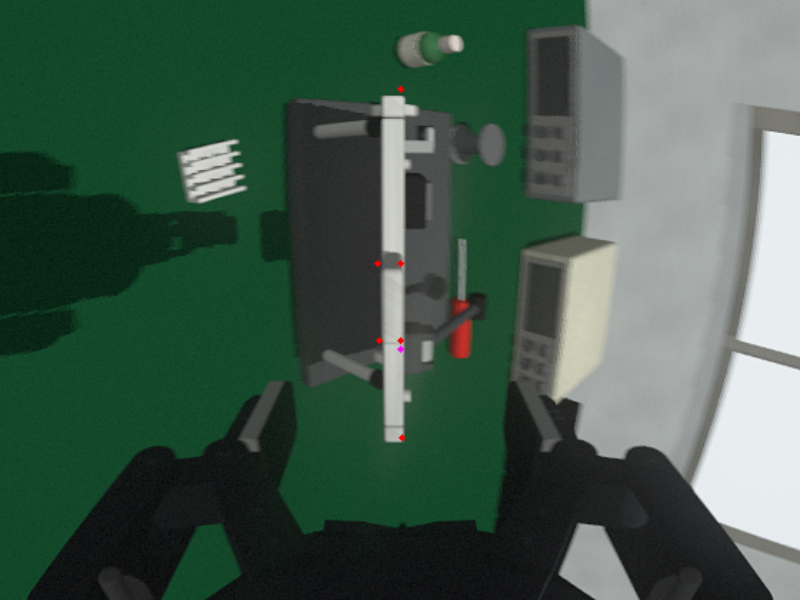

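The wrist view shows the tab edge-on between about (392,262) and (392,342), matching the prediction. The pads are at about (285,385) and (520,385), and their tips really do lie about 30 mm or more behind the TCP. Advance along the tool.

In the tool's units: 115 mm / 300 = 0.3833, 107 mm / 300 = 0.3567.

Request:
jog_arm([
  [[0, 0, 0], [0, -0.0167, 0], -1],
  [[0, 0, 0], [0, -0.0167, 0.0833], -1],
  [[0, 0, 0], [0, -0.0167, 0.1667], -1],
  [[0, 0, 0], [0, -0.0167, 0.25], -1],
  [[0, 0, 0], [0, -0.0167, 0.3167], -1],
  [[0, 0, 0], [0, -0.0167, 0.3567], -1],
  [[0, 0, 0], [0, -0.0167, 0.3833], -1],
  [[0, 0, 0], [0, -0.0167, 0.3833], -1],
])

```text
time: 18.2
eef_pos: [0.4984, 0.1025, 0.1445]
tcp_rot: [1.753, 1.753, 0.741]
force: [-0.1, 0.3, -0.1]
grip_width: 0.0854
finger_force: 0.0
```

Request:
jog_arm([
  [[0, 0, 0], [0, 0, 0], 1],
  [[0, 0, 0], [0, 0, 0], 1],
  [[0, 0, 0], [0, 0, 0], 1],
  [[0, 0, 0], [0, 0, 0], 1],
  [[0, 0, 0], [0, 0, 0], 1],
  [[0, 0, 0], [0, 0, 0], 1],
  [[0, 0, 0], [0, 0, 0], 1],
  [[0, 0, 0], [0, 0, 0], 1],
], force=30)

```text
time: 18.87
eef_pos: [0.4976, 0.102, 0.1472]
tcp_rot: [1.747, 1.748, 0.743]
force: [0.9, 3.3, 8.0]
grip_width: 0.0112
finger_force: 33.0
```

```bash
python3 -c "
from s import *
print(o['force'],o['grip_width'],o['finger_force'])"
```

```text
tcp [0.4976 0.102  0.1472] toolz [ 0.7204 -0.0003 -0.6935] tooly [0.6935 0.0004 0.7204] frame coords@.8 [ 0.001  -0.0006  0.16  ]
[0.8694 3.3487 7.9702] 0.011231237452723194 33.04325312376022
```

Gripped at 11 mm width and 33 N. Now I'll follow the hinge arc (radius 160 mm).

In the tool's units: 47.3 mm / 300 = 0.1577, 30.2 mm / 300 = 0.1007, 0.19 rad / 4 = 0.0475.

Request:
jog_arm([
  [[0.0125, 0, 0], [0, 0.0267, 0.0007], 1],
  [[0.03, 0, 0], [0, 0.064, 0.004], 1],
  [[0.0475, 0, 0], [0, 0.1007, 0.0097], 1],
  [[0.06, 0, 0], [0, 0.1267, 0.0153], 1],
  [[0.07, 0, 0], [0, 0.1473, 0.0207], 1],
  [[0.075, 0, 0], [0, 0.1577, 0.0237], 1],
  [[0.075, 0, 0], [0, 0.1577, 0.0237], 1],
  [[0.075, 0, 0], [0, 0.1577, 0.0237], 1],
], force=45)

```text
time: 19.53
eef_pos: [0.5346, 0.1026, 0.1752]
tcp_rot: [1.941, 1.941, 0.497]
force: [-4.7, 5.2, 7.9]
grip_width: 0.0108
finger_force: 50.8
```

In the tool's units: 73.9 mm / 300 = 0.2463, 63.8 mm / 300 = 0.2127, 0.46 rad / 4 = 0.115.

Request:
jog_arm([
  [[0.0175, 0, 0], [0, 0.0373, 0.0013], 1],
  [[0.035, 0, 0], [0, 0.0743, 0.0053], 1],
  [[0.0525, 0, 0], [0, 0.1113, 0.0117], 1],
  [[0.07, 0, 0], [0, 0.1473, 0.0207], 1],
  [[0.0875, 0, 0], [0, 0.183, 0.0323], 1],
  [[0.1025, 0, 0], [0, 0.2127, 0.0443], 1],
  [[0.115, 0, 0], [0, 0.2367, 0.0553], 1],
  [[0.12, 0, 0], [0, 0.2463, 0.06], 1],
])

```text
time: 20.2
eef_pos: [0.6091, 0.1027, 0.1952]
tcp_rot: [2.212, 2.212, 0.023]
force: [-4.3, 3.2, 9.8]
grip_width: 0.0111
finger_force: 51.6
```

In the tool's units: 3.2 mm / 300 = 0.0107, 1.6 mm / 300 = 0.0053, 0.02 rad / 4 = 0.005.

Request:
jog_arm([
  [[0.0025, 0, 0], [0, 0.0053, 0], 1],
  [[0.005, 0, 0], [0, 0.0107, 0], 1],
  [[0.005, 0, 0], [0, 0.0107, 0], 1],
  [[0.005, 0, 0], [0, 0.0107, 0], 1],
  [[0.005, 0, 0], [0, 0.0107, 0], 1],
  [[0.005, 0, 0], [0, 0.0107, 0], 1],
  [[0.005, 0, 0], [0, 0.0107, 0], 1],
  [[0.005, 0, 0], [0, 0.0107, 0], 1],
])

```text
time: 20.87
eef_pos: [0.6111, 0.1026, 0.1953]
tcp_rot: [2.221, 2.221, 0.003]
force: [-1.4, 3.3, 7.6]
grip_width: 0.0108
finger_force: 51.2
```

In the tool's units: 4 mm / 300 = 0.0133, 3 mm / 300 = 0.01, 0.02 rad / 4 = 0.005.

Request:
jog_arm([
  [[0, 0, 0], [0, 0.0033, 0], 1],
  [[0.0025, 0, 0], [0, 0.0067, 0], 1],
  [[0.0025, 0, 0], [0, 0.01, 0], 1],
  [[0.005, 0, 0], [0, 0.0133, 0], 1],
  [[0.005, 0, 0], [0, 0.0133, 0], 1],
  [[0.005, 0, 0], [0, 0.0133, 0], 1],
  [[0.005, 0, 0], [0, 0.0133, 0], 1],
  [[0.005, 0, 0], [0, 0.0133, 0], 1],
])

```text
time: 21.53
eef_pos: [0.6119, 0.1026, 0.1953]
tcp_rot: [-2.208, -2.208, 0.03]
force: [-22.5, 1.0, 13.4]
grip_width: 0.0109
finger_force: 53.7
```

```bash
python3 - <<'E'
from s import *
print(o["force"],o["time"]);lever(0.)
im,d=camera("scene");print([nets.look_for("scene","kick_foot")[:1],proj("scene",foot(P,2.27,0))])
for y in(-.1,-.05,.05,.1):
    for z in(.162,):
        u=proj("scene",frame2w(P,(.007,y,z),0));w=world("scene",u,d,1);print(y,u,im[int(u[1]+.5),int(u[0]+.5)],fc(w,0))
for y,z in((0,.08),(0,.12),(-.03,.05),(.015,.1)):
    u=proj("scene",frame2w(P,(.005,y,z),0));print(y,z,im[int(u[1]+.5),int(u[0]+.5)],fc(world("scene",u,d,1),0))
camera("side");print(nets.look_for("side","kick_foot")[:1],proj("side",foot(P,2.27,0)))
E
```

```text
tcp [0.6119 0.1026 0.1953] toolz [-0.0269 -0.0002 -0.9996] tooly [ 0.9996  0.0003 -0.0269] frame coords@.8 [ 0.1151 -0.0009  0.1116]
[-22.5262   0.9992  13.4475] 21.5333
scene ['-0.1:101', '0.0:65', '0.1:35', '0.2:84', '0.3:128', '0.4:140', '0.5:137', '0.6:132', '0.7:124', '0.8:112', '0.9:93', '1.0:81', '1.1:69']
side ['-0.1:94', '0.0:63', '0.1:62', '0.2:64', '0.3:64', '0.4:65', '0.5:64', '0.6:65', '0.7:57', '0.8:56', '0.9:69', '1.0:70', '1.1:71']
[[{'xy': [283.2, 246.3], 'p': 0.57}], array([282.7332, 266.5278])]
-0.1 [268.0547 197.0326] [146 148 143] [ 0.0076 -0.1     0.1625]
-0.05 [288.1894 196.0092] [144 147 142] [ 0.0091 -0.0502  0.1635]
0.05 [328.1463 193.9781] [145 147 141] [0.008  0.0498 0.1627]
0.1 [347.9703 192.9705] [136 139 134] [0.0084 0.0996 0.163 ]
0 0.08 [15 40 30] [0.0041 0.0001 0.0792]
0 0.12 [20 18 21] [ 0.0066 -0.0002  0.1212]
-0.03 0.05 [23 22 23] [ 0.0061 -0.0301  0.0509]
0.015 0.1 [18 42 29] [0.0033 0.0153 0.0986]
[{'xy': [241.6, 239.5], 'p': 0.62}] [236.2444 244.9116]
```

```bash
python3 -c "
from cell import ticket
print(ticket.finish_job())"
```

```text
the job is handed in; nothing more can be done
None
```

The lever is shut, the kickstand is on its lower stop and the frame is upright at its hard stop, still gripped and held by the arm. I handed the job in at about 22 s; the finish call gave no verdict, and the upright pose was checked by depth and force readings, not by a final picture.

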